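# Find the idler pulley that binds and change it

### The arm

A 7-joint arm with a two-finger parallel gripper is mounted at the origin on a cart in front of the work surface, level with it; the furniture and walls round the work are solid. World frame = base frame: x ahead of the robot, y to its left, z up, the work surface at z = 0. Lengths are in m, angles in rad, forces in N, time in s.
With the tool pointing down it reaches from about 0.425 to 0.925 m from the base axis. Payload 6.8 kg.
Tool frame: the origin (TCP) lies midway between the tips of the shut fingers; the grasp point (between the pads) lies 19 mm behind it; z points along the fingers, y is the line along which they close (so a half turn about z gives the same grasp; the last joint's range is limited). The gripper opens to 88 mm and grips with 3 to 60 N. Pads are 20 mm wide; open, the fingers measure 115 mm over their backs; the gripper's body (75 mm by 178 mm) begins 61 mm behind the grasp point.
Start: joints at [-0.108, 0.477, 0.022, 1.555, -0.011, 1.109, -0.083], TCP at [0.675, 0, 0.223] pointing down, gripper open.
Joint ranges: [-2.96, 2.96], [-0.34, 2.1], [-1.41, 1.46], [0.24, 2.44], [-1.37, 4.51], [0.17, 1.92], [-2.96, 2.96]. Speed limits (rad/s): [2.39, 2.39, 3.14, 3.14, 3.14, 3.14, 3.14].

### API

Orientations are given as [roll, pitch, yaw] about the fixed x, y, z axes, in that order (R = Rz(yaw) Ry(pitch) Rx(roll)).
In Python, from bench import env gives the robot as it stands. The module is installed in compiled form; this text tells all that it offers.
- The arm moves only by the tool servo_tool, never from a script. Its argument "commands" is a list of rows, each a list of 2 entries, a list of its own where there are three numbers: the shift along the tool's x, y, z in units of 1000 mm (1.0 is 1000 mm), then the turn, a rotation vector about the tool's x, y, z in units of 120 degrees (1.0 is 120 degrees). In form: [[[dx, dy, dz], [ax, ay, az]], ...]. A call has 1 to 12 rows; each row is the pose to reach, as a shift and turn from the pose commanded when the call began, along the tool's axes at that moment; what a row does not reach only later rows make up. A row lasts 1/12 s, in which the tool goes at most 41.7 mm and 7.16 degrees, less where a joint would pass 70% of its speed; a pose out of reach is approached as far as the arm can. A call with a number of a shift or a turn outside -1 to 1 is refused whole. A call with a gripper value outside its range is refused whole. "claw" is the finger opening in mm, from 0 to 87.8, set as the call begins (left out, the last holds). The fingers move at their own pace and stop on an object; the grip force is fixed at half the most. Time passes only in rows, so rows that repeat a pose let the fingers close. It gives the time, the measured TCP pose, the force, the opening and the grip force at its end, in the units of the state.
- env.observe(): the state, without advancing time (a new reading comes with each control period).
- env.camera(name): name is "scene" or "side" or "wrist"; returns the picture (480x640x3 uint8, red, green, blue); there is no depth.
- env.camera_params(name): a dict with "camera_matrix" (3x3 intrinsics, pixels), "xyz" and "rotation" of the camera in the world. Camera axes: x right, y down, z forward; pixel columns grow to the right and rows downward; lengths in m; the calibration is good to about 2 mm. The wrist camera is an equidistant fisheye: a pixel r from the principal point sees the ray r / f radians off the axis. A picture is of the moment at which its call begins: read the wrist's pose just before it. camera_params takes no time and is no camera call; for the wrist camera it gives the pose at the moment of the call.
- env.hand_in(): hands the job in; it is judged then, once.
Trained networks look in the newest picture that a camera, given by its name, has taken for a name from the list of things; names that differ only in an ending like _2 or _b are one class to them, and where a whole thing is asked for, a point or a joint stands for the part that bears it (a point fixed in the world has none). Each returns a list of dicts, best first, with "confidence" (0 to 1); they miss things now and then, are a little off and sometimes report something else, mostly with a low value. They report only what shows in the picture. A call takes as long as a camera call. They do not tell look-alikes from the thing itself.
- env.spot_in(label, camera): "location" ([x, y, z] in m, in the coordinates of the camera as it stood for that picture, good to about 4 mm: the middle of the surface that is visible of it).
- env.spot_point(label, camera): "location" ([x, y, z] in m, in the coordinates of the camera as it stood for that picture, good to about 4 mm: a listed point, or the origin of a listed thing).
The state is a dict: "clock": time; "q": joint angles; "joint_vel": joint speeds; "tau": joint torques, N m; "tool_pos": TCP position; "orientation": TCP orientation; "contact_force": force on the tool from outside, world axes, zero at the start; "wrist_torque": the same for the moment, N m; "width": finger opening in m; "grip_force": force on a finger pad.
Only numpy, scipy, OpenCV 4.12 (cv2) and the standard library are available. Lean on these libraries where they do the work, as an engineer would, in place of code of your own. Each camera call takes 0.05 s, during which the arm holds its last target. There are 200 camera calls.

### The job

One of the three black idler pulleys on the bracket has a bearing that binds: turn them gently by hand to feel which one it is, and never force one that resists. Pull that one off its stud, put it in the red scrap tray and fit the light-grey spare on the same stud, fully home; leave the two free-running pulleys on their studs and the other things where they lie.

Things in the scene. Friction and masses are not known exactly. Their poses are not given: they have to be found in the camera images.
- pulley_a (a point): centre (half-way up, on the axis) of the black idler pulley at the left (+y) end of the bracket; axes are those of its steel hub, z up. Each pulley is 58 mm tall: rim 76 mm across from 6 to 30 mm above its foot, turning on the hub; hub head 30 mm along x by 24 mm across the flats (y), from 30 to 58 mm up, does not turn with the rim.
- pulley_b (a point): centre (half-way up, on the axis) of the black idler pulley at the middle of the bracket; axes are those of its steel hub, z up. Same shape as pulley_a. On its stud a pulley is not bolted; its hub has up to 0.2 rad and 1 mm of play and lifts straight off.
- pulley_c (a point): centre (half-way up, on the axis) of the black idler pulley at the right (-y) end of the bracket; axes are those of its steel hub, z up. Same shape as pulley_a. One of a, b, c binds, a different one each time; they look alike.
- mark_a (a point): half-way up the yellow-painted screw head on the rim of pulley_a: one of three hexagon heads 29 mm from the axis, 10 mm wide, standing 8 mm above the rim's flat face (30 to 38 mm above the foot). Pushed sideways round the axis it turns the rim: a free-running pulley yields to less than 1 N.
- mark_b (a point): half-way up the yellow-painted screw head on the rim of pulley_b: one of three hexagon heads 29 mm from the axis, 10 mm wide, standing 8 mm above the rim's flat face (30 to 38 mm above the foot). A pulley that binds turns only with its hub through the play, then resists with 20 N or more.
- mark_c (a point): half-way up the yellow-painted screw head on the rim of pulley_c: one of three hexagon heads 29 mm from the axis, 10 mm wide, standing 8 mm above the rim's flat face (30 to 38 mm above the foot). The rim may stand at any angle at the start.
- stud_a (a point): foot of the square steel stud of pulley_a, on the axis, on top of its boss 12 mm above the bench; the stud is 14 mm square with a tapered tip, 20 mm tall, sides along the bracket's x and y
- stud_b (a point): foot of the square steel stud of pulley_b, on the axis, on top of its boss 12 mm above the bench; the stud is 14 mm square with a tapered tip, 20 mm tall, sides along the bracket's x and y
- stud_c (a point): foot of the square steel stud of pulley_c, on the axis, on top of its boss 12 mm above the bench; the stud is 14 mm square with a tapered tip, 20 mm tall, sides along the bracket's x and y
- pulley_spare (a point): centre (half-way up, 29 mm above the bench) of the new light-grey pulley standing on the bench, same shape as the others: head flats across its y, 24 mm. Square bore in the foot, 16 mm wide, 23 mm deep, sides along its x and y; fits the stud in any quarter turn. It runs free.
- bracket: cast alloy bracket screwed to the bench, three bosses 12 mm high in a shallow V; origin at its middle on the bench, y along its length. It bears light loads only: its studs are not to be strained
- scrap_tray: shallow red tray, 160 mm along x by 135 mm along y, floor 3 mm thick, walls 3 mm thick and 22 mm high; origin under its middle on the bench; fixed
- wheel_a: rim of pulley_a, origin on the axis at the pulley's foot; its x axis points to the painted screw
- bearing_a: bearing inside pulley_a, out of sight; origin at the pulley's foot, fixed to the hub: its pose does not tell whether it binds
- wheel_b: rim of pulley_b, origin on the axis at the pulley's foot; its x axis points to the painted screw
- bearing_b: bearing inside pulley_b, out of sight; origin at the pulley's foot, fixed to the hub: its pose does not tell whether it binds
- wheel_c: rim of pulley_c, origin on the axis at the pulley's foot; its x axis points to the painted screw
- bearing_c: bearing inside pulley_c, out of sight; origin at the pulley's foot, fixed to the hub: its pose does not tell whether it binds
- bolt_1: loose rusty M16 bolt lying behind the bracket, 73 mm long; bystander
- bolt_2: loose grey M16 bolt lying behind the bracket, 61 mm long; bystander
- bolt_3: loose grey M16 bolt lying behind the bracket, 85 mm long; bystander
- spanner: combination spanner 201 mm long lying at the front left; bystander
- flux_tin: flat round tin 75 mm across, 31 mm high, at the back right; bystander
- pliers: pliers with red handles, 172 mm long, lying to the right of the tray; bystander
Not all that is in view belongs to the job. Leave any brown or pink look-alike of the part that bears pulley_spare alone.

How it is judged:
On the way:
1. the pulley that binds (or else both of the free ones) has been turned a little by hand on its stud: painted screw shifted by more than 3 mm (((contact force between wheel_a and bearing_a above 3 N and horizontal distance between pulley_a and stud_a below 0.004 m and z of pulley_a in the frame of stud_a below 0.0325 m and angle between pulley_a's own z axis and vertical below 0.06 rad and (distance of mark_a from where it was at the start of the episode above 0.003 m or distance of each of mark_b, mark_c from where it was at the start of the episode above 0.003 m)) or (contact force between wheel_b and bearing_b above 3 N and horizontal distance between pulley_b and stud_b below 0.004 m and z of pulley_b in the frame of stud_b below 0.0325 m and angle between pulley_b's own z axis and vertical below 0.06 rad and (distance of mark_b from where it was at the start of the episode above 0.003 m or distance of each of mark_a, mark_c from where it was at the start of the episode above 0.003 m)) or (contact force between wheel_c and bearing_c above 3 N and horizontal distance between pulley_c and stud_c below 0.004 m and z of pulley_c in the frame of stud_c below 0.0325 m and angle between pulley_c's own z axis and vertical below 0.06 rad and (distance of mark_c from where it was at the start of the episode above 0.003 m or distance of each of mark_a, mark_b from where it was at the start of the episode above 0.003 m)))), for 0.05 s.
At the end, for the whole second after the job is handed in: The pulley that binds is in the red tray, within its walls; the spare sits fully home on the stud that one came from (centre within 4 mm of the stud's axis, less than 3.5 mm short of home, upright); the two free-running ones sit home on their own studs (((contact force between wheel_a and bearing_a above 3 N and x of pulley_a in the frame of scrap_tray between -0.06 and 0.06 m and y of pulley_a in the frame of scrap_tray between -0.048 and 0.048 m and z of pulley_a in the frame of scrap_tray below 0.06 m and horizontal distance between pulley_spare and stud_a below 0.004 m and z of pulley_spare in the frame of stud_a below 0.0325 m and angle between each of pulley_spare, pulley_b, pulley_c's own z axis and vertical below 0.06 rad and horizontal distance between pulley_b and stud_b below 0.004 m and z of pulley_b in the frame of stud_b below 0.0325 m and horizontal distance between pulley_c and stud_c below 0.004 m and z of pulley_c in the frame of stud_c below 0.0325 m) or (contact force between wheel_b and bearing_b above 3 N and x of pulley_b in the frame of scrap_tray between -0.06 and 0.06 m and y of pulley_b in the frame of scrap_tray between -0.048 and 0.048 m and z of pulley_b in the frame of scrap_tray below 0.06 m and horizontal distance between pulley_spare and stud_b below 0.004 m and z of pulley_spare in the frame of stud_b below 0.0325 m and angle between each of pulley_spare, pulley_a, pulley_c's own z axis and vertical below 0.06 rad and horizontal distance between pulley_a and stud_a below 0.004 m and z of pulley_a in the frame of stud_a below 0.0325 m and horizontal distance between pulley_c and stud_c below 0.004 m and z of pulley_c in the frame of stud_c below 0.0325 m) or (contact force between wheel_c and bearing_c above 3 N and x of pulley_c in the frame of scrap_tray between -0.06 and 0.06 m and y of pulley_c in the frame of scrap_tray between -0.048 and 0.048 m and z of pulley_c in the frame of scrap_tray below 0.06 m and horizontal distance between pulley_spare and stud_c below 0.004 m and z of pulley_spare in the frame of stud_c below 0.0325 m and angle between each of pulley_spare, pulley_a, pulley_b's own z axis and vertical below 0.06 rad and horizontal distance between pulley_a and stud_a below 0.004 m and z of pulley_a in the frame of stud_a below 0.0325 m and horizontal distance between pulley_b and stud_b below 0.004 m and z of pulley_b in the frame of stud_b below 0.0325 m))); the robot touches nothing.
It fails at once if a free-running pulley is pulled off its stud ((not (contact force between wheel_a and bearing_a above 3 N) and z of pulley_a in the frame of stud_a above 0.045 m and distance of pulley_a from where it was at the start of the episode above 0.005 m) or (not (contact force between wheel_b and bearing_b above 3 N) and z of pulley_b in the frame of stud_b above 0.045 m and distance of pulley_b from where it was at the start of the episode above 0.005 m) or (not (contact force between wheel_c and bearing_c above 3 N) and z of pulley_c in the frame of stud_c above 0.045 m and distance of pulley_c from where it was at the start of the episode above 0.005 m)).
It fails at once if a pulley or the bracket is forced: contact forces on the bracket add up to more than 100 N (reached when the painted screw of the pulley that binds is pushed with about 18 N) (contact force between bracket and anything else above 100 N).
It fails at once if a bystander is shifted by more than 30 mm (distance of any of bolt_1, bolt_2, bolt_3, spanner, flux_tin, pliers from where it was at the start of the episode above 0.03 m).
It also fails if it takes over 72 s, if anything falls off the work surface, if the arm or the gripper's body presses on something with over 40 N, if the wrist force passes 120 N, or if a joint passes its speed limit or range.

## Working session

There is one attempt and no reset: what is moved stays moved. The work goes in short steps, Python scripts to look and compute and a tool call to move; the robot and the scene stay as the last step left them, time stands still between calls to the robot, and variables do not carry over. Pictures are saved under pics/ and viewed, at most 10 in all, crops included, and the job is handed in when it is done.

Besides the shell and the picture viewer there is one more tool, called as name([rows], argument=value, ...), one row to a line, values as JSON. servo_tool: Moves the arm, as the interface text tells. Its arguments: {"type":"object","properties":{"commands":{"type":"array","items":{"type":"array"}},"claw":{"type":"number"}},"required":["commands"]}

```bash
mkdir -p pics
cat > h.py <<'E'
import numpy as np, cv2
from bench import env
from scipy.spatial.transform import Rotation as R
def snap(cam,fn=None):
    P=env.camera_params(cam); im=env.camera(cam)
    if fn: cv2.imwrite('pics/'+fn,im[...,::-1])
    return P,im
def Rm(P):
    r=np.array(P['rotation'],float)
    return r if r.shape==(3,3) else R.from_euler('xyz',r).as_matrix()
def w(P,l): return Rm(P)@np.array(l)+np.array(P['xyz'])
def ray(P,u,v,z,fish=False):
    K=np.array(P['camera_matrix']); a=(u-K[0,2])/K[0,0]; b=(v-K[1,2])/K[1,1]
    if fish:
        r=np.hypot(a,b); d=np.array([a/r*np.sin(r),b/r*np.sin(r),np.cos(r)]) if r>0 else np.array([0,0,1.])
    else: d=np.array([a,b,1.])
    d=Rm(P)@d; o=np.array(P['xyz']); return o+d*(z-o[2])/d[2]
def pix(P,p,fish=False):
    K=np.array(P['camera_matrix']); c=Rm(P).T@(np.array(p)-P['xyz'])
    if fish:
        t=np.arctan2(np.hypot(c[0],c[1]),c[2]); n=np.hypot(c[0],c[1]); x=c[:2]/n*t
    else: x=c[:2]/c[2]
    return K[0,0]*x[0]+K[0,2],K[1,1]*x[1]+K[1,2]
E
python3 - <<'E'
from h import *
np.set_printoptions(precision=3,suppress=True)
print(env.observe())
ims=[]
for c in ['scene','side','wrist']:
    P,im=snap(c,c+'0.png'); print(c,P)
    for l in ['pulley_a','mark_a','stud_a','pulley_spare','scrap_tray','bracket']:
        for r in env.spot_point(l,c)[:5]:
            print(l,np.round(w(P,r['location']),3),np.round(r['confidence'],2),np.round(pix(P,w(P,r['location']),c=='wrist')))
E
```

```text
{'clock': 0.0, 'q': array([-0.108,  0.478,  0.022,  1.556, -0.011,  1.109, -0.083]), 'joint_vel': array([-0.   , -0.   ,  0.001, -0.001, -0.   ,  0.001, -0.002]), 'tau': array([ -0.001, -58.285,   1.534, -27.261,  -0.054,   0.017,   0.   ]), 'tool_pos': array([ 0.674, -0.   ,  0.222]), 'orientation': array([-3.14 ,  0.   ,  1.571]), 'contact_force': array([-0.394, -1.12 ,  0.433]), 'wrist_torque': array([0.021, 0.066, 0.023]), 'grip_force': 0.0, 'width': 0.08775439977626193}
scene {'camera_matrix': array([[436.81 ,   0.   , 314.989],
       [  0.   , 436.81 , 228.487],
       [  0.   ,   0.   ,   1.   ]]), 'xyz': array([0.121, 0.666, 0.946]), 'rotation': array([-2.367, -0.01 , -2.61 ])}
pulley_a [0.5   0.177 0.043] 0.92 [279. 306.]
pulley_a [0.578 0.07  0.043] 0.73 [277. 265.]
pulley_a [ 0.539 -0.041  0.046] 0.35 [311. 244.]
mark_a [0.481 0.157 0.04 ] 0.85 [290. 305.]
mark_a [0.605 0.065 0.043] 0.81 [270. 260.]
mark_a [ 0.535 -0.042  0.048] 0.73 [312. 243.]
mark_a [ 0.556 -0.06   0.012] 0.35 [309. 245.]
stud_a [ 0.557 -0.059  0.012] 0.94 [309. 245.]
stud_a [0.573 0.066 0.013] 0.81 [2
[... 1487 characters left out ...]

bracket [ 0.55   0.06  -0.007] 0.67 [315. 227.]
bracket [ 0.726 -0.146  0.001] 0.37 [389. 249.]
wrist {'camera_matrix': array([[371.648,   0.   , 314.908],
       [  0.   , 371.648, 239.256],
       [  0.   ,   0.   ,   1.   ]]), 'xyz': array([0.675, 0.072, 0.384]), 'rotation': array([ 2.878, -0.001,  0.   ])}
pulley_a [ 0.562 -0.066  0.036] 0.78 [205. 281.]
pulley_a [0.578 0.066 0.038] 0.65 [212. 150.]
pulley_a [0.502 0.176 0.042] 0.59 [137.  47.]
mark_a [ 0.539 -0.042  0.047] 0.96 [178. 262.]
mark_a [0.476 0.158 0.038] 0.83 [117.  67.]
pulley_spare [ 0.428 -0.109  0.03 ] 0.92 [106. 308.]
pulley_spare [ 0.611 -0.219  0.033] 0.71 [260. 397.]
pulley_spare [0.576 0.067 0.009] 0.24 [218. 148.]
```

View pics/scene0.png

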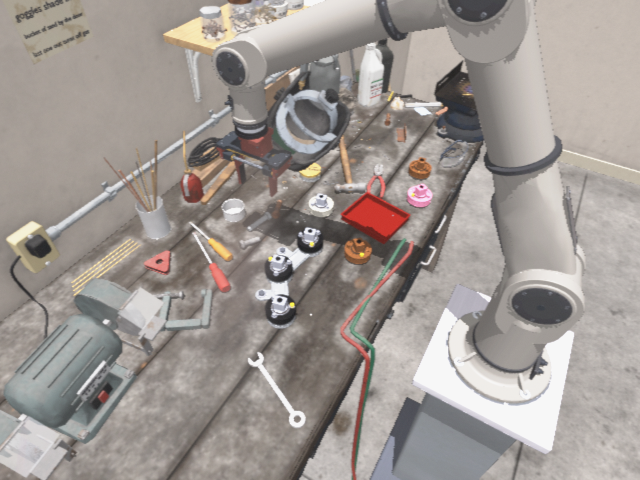

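View pics/wrist0.png

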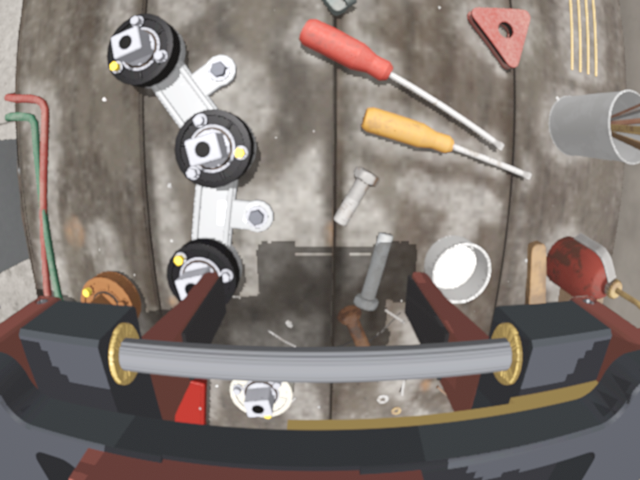

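The wrist view shows the black pulleys at about (144,50), (215,148) and (203,275). The light-grey spare shows at (262,395), scene (321,205).

Things that could be taken for the spare (scene pixels): light-grey (321,205), brown (358,250), brown (420,168), pink (420,195). I choose the light-grey one, at about (0.612, -0.217), and check it in a crop along with the tray's yaw.

```bash
cat >> h.py <<'E'
def goto(x,y,z,psi):
    """rows numbers from current measured pose; psi deg tool yaw"""
    o=env.observe(); Rt=R.from_euler('xyz',o['orientation'])
    Rd=R.from_euler('xyz',[np.pi,0,np.radians(psi)])
    s=Rt.inv().apply(np.array([x,y,z])-o['tool_pos']); t=(Rt.inv()*Rd).as_rotvec()/np.radians(120)
    print('shift',np.round(s,4),'turn',np.round(t,4),'rows>=',np.linalg.norm(s)/.0417,np.linalg.norm(t)*120/7.16)
def polar(c,th,r,t):
    th=np.radians(th); return np.array(c)+r*np.array([np.cos(th),np.sin(th)])+t*np.array([-np.sin(th),np.cos(th)])
E
python3 - <<'E'
from h import *
im=cv2.imread('pics/scene0.png')
cv2.imwrite('pics/crop1.png',cv2.resize(im[150:350,230:450],None,fx=3,fy=3,interpolation=cv2.INTER_CUBIC)[:600])
p=polar((.577,.068),-10,.036,.022);print(p);goto(*p,.1,80);goto(*p,.046,80)
E
```

```text
[0.61627334 0.08341444]
shift [ 0.0834 -0.0587  0.1227] turn [ 0.     -0.      0.0833] rows>= 3.825782843200522 1.3965854328803917
shift [ 0.0834 -0.0587  0.1767] turn [ 0.     -0.      0.0833] rows>= 4.892072668739688 1.3965854328803917
```

View pics/crop1.png

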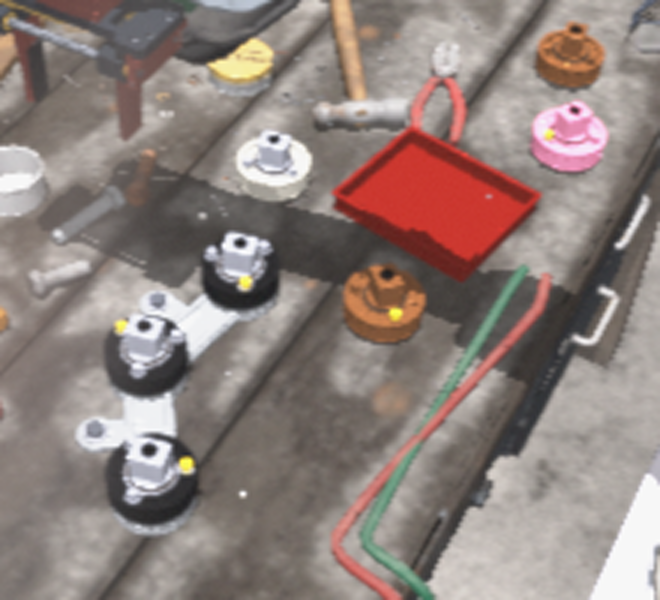

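The light-grey spare at crop (274,165) is confirmed, with the browns at (385,300) and (571,55) and the pink at (569,137). The tray is centred at crop (437,200). Now the first feel, on pulley b.

servo_tool([
  [[0.0834, -0.0587, 0.12], [0, 0, 0.0833]],
  [[0.0834, -0.0587, 0.12], [0, 0, 0.0833]],
  [[0.0834, -0.0587, 0.12], [0, 0, 0.0833]],
  [[0.0834, -0.0587, 0.12], [0, 0, 0.0833]],
  [[0.0834, -0.0587, 0.12], [0, 0, 0.0833]],
  [[0.0834, -0.0587, 0.12], [0, 0, 0.0833]],
  [[0.0834, -0.0587, 0.15], [0, 0, 0.0833]],
  [[0.0834, -0.0587, 0.165], [0, 0, 0.0833]],
  [[0.0834, -0.0587, 0.1767], [0, 0, 0.0833]],
  [[0.0834, -0.0587, 0.1767], [0, 0, 0.0833]],
  [[0.0834, -0.0587, 0.1767], [0, 0, 0.0833]],
], claw=0)

```text
clock: 1.97
tool_pos: [0.617, 0.0824, 0.0465]
orientation: [3.141, 0.0, 1.395]
contact_force: [0.6, 0.1, 0.7]
width: 0.0181
grip_force: 0.0
```

servo_tool([
  [[-0.001, 0, 0], [0, 0, 0]],
  [[-0.002, 0, 0], [0, 0, 0]],
  [[-0.003, 0, 0], [0, 0, 0]],
  [[-0.004, 0, 0], [0, 0, 0]],
  [[-0.005, 0, 0], [0, 0, 0]],
  [[-0.006, 0, 0], [0, 0, 0]],
  [[-0.007, 0, 0], [0, 0, 0]],
  [[-0.008, 0, 0], [0, 0, 0]],
  [[-0.008, 0, 0], [0, 0, 0]],
])

```text
clock: 2.72
tool_pos: [0.6149, 0.0752, 0.0459]
orientation: [-3.141, 0.0, 1.396]
contact_force: [-0.3, -0.2, -0.5]
width: 0.0006
grip_force: 0.0
```

servo_tool([
  [[-0.001, 0, 0], [0, 0, 0]],
  [[-0.002, 0, 0], [0, 0, 0]],
  [[-0.003, 0, 0], [0, 0, 0]],
  [[-0.003, 0, 0], [0, 0, 0]],
])

```text
clock: 3.05
tool_pos: [0.6144, 0.0722, 0.0459]
orientation: [-3.142, 0.0, 1.396]
contact_force: [-0.1, -0.1, 0.2]
width: 0.0007
grip_force: 0.0
```

servo_tool([
  [[-0.001, 0, 0], [0, 0, 0]],
  [[-0.002, 0, 0], [0, 0, 0]],
  [[-0.002, 0, 0], [0, 0, 0]],
])

```text
clock: 3.3
tool_pos: [0.614, 0.0703, 0.0459]
orientation: [-3.142, 0.0, 1.396]
contact_force: [-0.9, -0.1, 0.6]
width: 0.0007
grip_force: 0.0
```

Run:
```python
from h import *
np.set_printoptions(precision=3,suppress=True)
P,im=snap('wrist','w1.png')
for r in env.spot_point('mark_b','wrist')[:5]: print(w(P,r['location']),r['confidence'],np.round(pix(P,w(P,r['location']),True)))
cv2.imwrite('pics/w1c.png',im[150:480,100:540,::-1])
print(env.observe()['contact_force'])
```

```text
[0.476 0.154 0.039] 0.76 [ 42. 184.]
[-0.084 -0.118 -0.57 ]
```

View pics/w1.png

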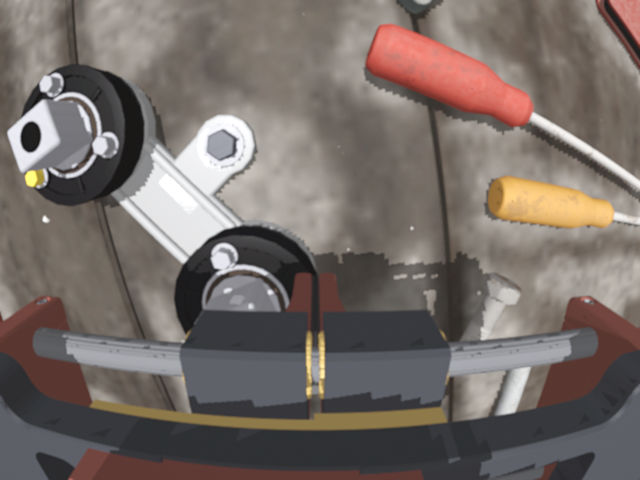

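The fingers hide the yellow screw, but another screw on b shows at (222,257), against (202,123) at the start. I'll compare its angle in the two pictures.

Run:
```python
from h import *
P=env.camera_params('wrist')
q=ray(P,222,257,.05,True)[:2]
P0={'camera_matrix':P['camera_matrix'],'xyz':[.675,.072,.384],'rotation':[2.878,-.001,0]}
q0=ray(P0,202,123,.05,True)[:2]
for x in (q0,q):
  d=x-np.array([.577,.068]); print(x,np.hypot(*d),np.degrees(np.arctan2(d[1],d[0])))
```

```text
[0.57234825 0.09172407] 0.024175823406098647 101.09365803889655
[0.57667922 0.09890001] 0.030901677901793646 90.59477012083443
```

servo_tool([
  [[-0.001, 0, 0], [0, 0, 0]],
  [[-0.002, 0, 0], [0, 0, 0]],
  [[-0.003, 0, 0], [0, 0, 0]],
  [[-0.003, 0, 0], [0, 0, 0]],
])

```text
clock: 3.73
tool_pos: [0.6135, 0.0673, 0.046]
orientation: [-3.142, 0.0, 1.396]
contact_force: [0.2, -1.3, -0.1]
width: 0.0006
grip_force: 0.0
```

servo_tool([
  [[-0.001, 0, 0], [0, 0, 0]],
  [[-0.002, 0, 0], [0, 0, 0]],
  [[-0.003, 0, 0], [0, 0, 0]],
  [[-0.003, 0, 0], [0, 0, 0]],
])

```text
clock: 4.07
tool_pos: [0.613, 0.0643, 0.046]
orientation: [3.142, 0.0, 1.396]
contact_force: [0.3, -1.0, 0.1]
width: 0.0006
grip_force: 0.0
```

Run:
```python
from h import *
P,im=snap('wrist'); o=env.observe();print(o['contact_force'],o['tool_pos'])
K0=np.array(pix(P,[.577,.068,.05],True)); 
# bright screw search on ring r=29mm
g=im.astype(int).sum(2)
for a in range(60,240,5):
    u,v=pix(P,[*polar((.577,.068),a,.029,0),.05],True); u,v=int(u),int(v)
    if v<300: print(a,u,v,g[v-2:v+3,u-2:u+3].mean().round())
```

```text
[-0.23005836 -0.14351363  0.64173883] [0.61297886 0.06445726 0.04594833]
60 255 250 158.0
65 249 248 230.0
70 244 247 421.0
75 238 246 684.0
80 233 246 696.0
85 227 246 695.0
90 222 247 330.0
95 217 248 157.0
100 212 250 152.0
105 207 252 151.0
110 203 254 151.0
115 199 257 145.0
120 195 260 140.0
125 192 264 119.0
130 189 267 84.0
135 186 271 81.0
140 184 275 80.0
145 182 280 80.0
150 181 284 80.0
155 180 289 82.0
160 179 294 82.0
165 179 298 81.0
```

Pulley b turned about 30° with no force above noise, so it runs free. Next is a.

Run:
```python
from h import *
p=polar((.501,.176),220,.036,-.022);print(p);goto(*p,.1,130);goto(*p,.046,130)
```

```text
[0.45928107 0.16971262]
shift [ 0.0769 -0.1697 -0.0541] turn [-0.      0.     -0.4168] rows>= 4.6514920964977255 6.985328087141541
shift [ 7.690e-02 -1.697e-01 -1.000e-04] turn [-0.      0.     -0.4168] rows>= 4.467240528022404 6.985328087141541
```

servo_tool([
  [[0.004, 0, -0.02], [0, 0, 0]],
  [[0.004, 0, -0.06], [0, 0, 0]],
  [[0.04, -0.08, -0.06], [0, 0, -0.1]],
  [[0.0769, -0.1697, -0.054], [0, 0, -0.4168]],
  [[0.0769, -0.1697, -0.054], [0, 0, -0.4168]],
  [[0.0769, -0.1697, -0.054], [0, 0, -0.4168]],
  [[0.0769, -0.1697, -0.054], [0, 0, -0.4168]],
  [[0.0769, -0.1697, -0.054], [0, 0, -0.4168]],
  [[0.0769, -0.1697, -0.054], [0, 0, -0.4168]],
  [[0.0769, -0.1697, -0.02], [0, 0, -0.4168]],
  [[0.0769, -0.1697, 0], [0, 0, -0.4168]],
  [[0.0769, -0.1697, 0], [0, 0, -0.4168]],
])

```text
clock: 5.12
tool_pos: [0.4571, 0.1689, 0.0432]
orientation: [-3.137, -0.001, 2.269]
contact_force: [-1.4, 0.0, -0.6]
width: 0.0004
grip_force: 0.0
```

servo_tool([
  [[-0.002, 0, 0], [0, 0, 0]],
  [[-0.004, 0, 0], [0, 0, 0]],
  [[-0.005, 0, 0], [0, 0, 0]],
  [[-0.006, 0, 0], [0, 0, 0]],
  [[-0.007, 0, 0], [0, 0, 0]],
  [[-0.008, 0, 0], [0, 0, 0]],
  [[-0.009, 0, 0], [0, 0, 0]],
  [[-0.009, 0, 0], [0, 0, 0]],
])

```text
clock: 5.78
tool_pos: [0.4653, 0.1628, 0.0462]
orientation: [3.141, 0.0, 2.269]
contact_force: [-0.4, -0.7, 0.1]
width: 0.0005
grip_force: 0.0
```

servo_tool([
  [[-0.001, 0, 0], [0, 0, 0]],
  [[-0.002, 0, 0], [0, 0, 0]],
  [[-0.002, 0, 0], [0, 0, 0]],
])

```text
clock: 6.03
tool_pos: [0.4664, 0.1613, 0.046]
orientation: [3.142, 0.0, 2.269]
contact_force: [1.1, 0.9, 0.0]
width: 0.0003
grip_force: 0.0
```

servo_tool([
  [[-0.001, 0, 0], [0, 0, 0]],
  [[-0.002, 0, 0], [0, 0, 0]],
  [[-0.002, 0, 0], [0, 0, 0]],
])

```text
clock: 6.28
tool_pos: [0.4678, 0.1597, 0.0459]
orientation: [3.142, 0.0, 2.269]
contact_force: [0.1, 0.2, -0.1]
width: 0.0004
grip_force: 0.0
```

servo_tool([
  [[-0.001, 0, 0], [0, 0, 0]],
  [[-0.002, 0, 0], [0, 0, 0]],
  [[-0.002, 0, 0], [0, 0, 0]],
])

```text
clock: 6.53
tool_pos: [0.4691, 0.1582, 0.0459]
orientation: [-3.142, 0.0, 2.269]
contact_force: [0.5, -0.2, 0.7]
width: -0.0001
grip_force: 0.0
```

```bash
cat >> h.py <<'E'
def ring(c,z=.05,lo=0,hi=360,vmax=300):
    P,im=snap('wrist'); o=env.observe();print(o['contact_force'],o['tool_pos'])
    g=im.astype(int).sum(2); out=[]
    for a in range(lo,hi,5):
        u,v=pix(P,[*polar(c,a,.029,0),z],True); u,v=int(u),int(v)
        if 3<v<vmax and 3<u<636: out.append((a,int(g[v-2:v+3,u-2:u+3].mean())))
    print(out)
E
python3 -c "
from h import *
ring((.501,.176))"
```

```text
[ 0.47849134 -0.34414938 -0.58089002] [0.46896855 0.15829079 0.04595822]
[(55, 109), (60, 109), (65, 112), (70, 108), (75, 111), (80, 122), (85, 172), (90, 176), (95, 179), (100, 188), (105, 203), (110, 648), (115, 765), (120, 765), (125, 634), (130, 587), (135, 227), (140, 200), (145, 200), (150, 200), (155, 199), (160, 200), (165, 193), (170, 125), (175, 114), (180, 116), (185, 120), (190, 202), (195, 261), (200, 261), (205, 261)]
```

servo_tool([
  [[-0.001, 0, 0], [0, 0, 0]],
  [[-0.002, 0, 0], [0, 0, 0]],
  [[-0.003, 0, 0], [0, 0, 0]],
  [[-0.003, 0, 0], [0, 0, 0]],
])

```text
clock: 6.92
tool_pos: [0.471, 0.1559, 0.046]
orientation: [3.142, 0.0, 2.269]
contact_force: [-0.3, 0.2, -0.0]
width: 0.0005
grip_force: 0.0
```

servo_tool([
  [[-0.001, 0, 0], [0, 0, 0]],
  [[-0.002, 0, 0], [0, 0, 0]],
  [[-0.003, 0, 0], [0, 0, 0]],
  [[-0.003, 0, 0], [0, 0, 0]],
])

```text
clock: 7.25
tool_pos: [0.4729, 0.1536, 0.046]
orientation: [3.142, 0.0, 2.269]
contact_force: [-0.4, -0.9, 0.4]
width: 0.0008
grip_force: 0.0
```

Run:
```python
from h import *
ring((.501,.176),lo=90,hi=180)
p=polar((.557,-.063),132,.033,-.022);print(p);goto(*p,.1,132);goto(*p,.046,132)
```

```text
[ 0.05766351 -0.34447114 -0.10605257] [0.47285624 0.15369414 0.04596974]
[(90, 175), (95, 184), (100, 193), (105, 199), (110, 201), (115, 205), (120, 277), (125, 747), (130, 765), (135, 765), (140, 565), (145, 540), (150, 210), (155, 210), (160, 210), (165, 208), (170, 202), (175, 199)]
[ 0.55126788 -0.02375535]
shift [-0.1863 -0.054  -0.054 ] turn [ 0.      0.     -0.0166] rows>= 4.829379922226819 0.2789521436722242
shift [-0.1863 -0.054  -0.    ] turn [ 0.      0.     -0.0166] rows>= 4.652321924425698 0.2789521436722242
```

a also turned about 30° with no resistance. By elimination c binds. I'll look closely at c, and at the spare on the way.

Run:
```python
from h import *
goto(.637,-.047,.18,193)
```

```text
shift [-0.2593 -0.0033 -0.134 ] turn [ 0.     0.    -0.525] rows>= 6.999170775288049 8.79850440840277
```

servo_tool([
  [[0.005, 0, -0.01], [0, 0, 0]],
  [[0.005, 0, -0.045], [0, 0, 0]],
  [[0.005, 0, -0.085], [0, 0, 0]],
  [[-0.2593, -0.0033, -0.134], [0, 0, -0.525]],
  [[-0.2593, -0.0033, -0.134], [0, 0, -0.525]],
  [[-0.2593, -0.0033, -0.134], [0, 0, -0.525]],
  [[-0.2593, -0.0033, -0.134], [0, 0, -0.525]],
  [[-0.2593, -0.0033, -0.134], [0, 0, -0.525]],
  [[-0.2593, -0.0033, -0.134], [0, 0, -0.525]],
  [[-0.2593, -0.0033, -0.134], [0, 0, -0.525]],
  [[-0.2593, -0.0033, -0.134], [0, 0, -0.525]],
  [[-0.2593, -0.0033, -0.134], [0, 0, -0.525]],
], claw=60)

```text
clock: 8.3
tool_pos: [0.6378, -0.049, 0.1808]
orientation: [-3.141, 0.001, -2.912]
contact_force: [-0.5, 1.1, 0.4]
width: 0.0598
grip_force: 0.0
```

servo_tool([
  [[0, 0, 0], [0, 0, 0]],
  [[0, 0, 0], [0, 0, 0]],
  [[0, 0, 0], [0, 0, 0]],
  [[0, 0, 0], [0, 0, 0]],
])

```text
clock: 8.63
tool_pos: [0.6367, -0.0463, 0.1802]
orientation: [-3.142, 0.0, -2.916]
contact_force: [1.2, 0.0, 0.2]
width: 0.0601
grip_force: 0.0
```

Run:
```python
from h import *
np.set_printoptions(precision=4,suppress=True)
P,im=snap('wrist','w2.png'); print(env.observe()['tool_pos'],env.observe()['orientation'])
for l in ['pulley_c','mark_c','stud_c','pulley_spare','bracket']:
    for r in env.spot_point(l,'wrist')[:5]: print(l,w(P,r['location']),round(r['confidence'],2),np.round(pix(P,w(P,r['location']),True)))
```

```text
[ 0.6368 -0.0463  0.1802] [-3.1415 -0.     -2.9154]
pulley_c [ 0.5609 -0.0624  0.0389] 0.86 [316. 132.]
pulley_c [0.5769 0.0661 0.0396] 0.81 [457. 189.]
pulley_c [0.4977 0.1757 0.043 ] 0.67 [575. 141.]
mark_c [ 0.5388 -0.0391  0.0458] 0.89 [351. 112.]
mark_c [0.6014 0.05   0.0451] 0.74 [435. 213.]
stud_c [ 0.7435 -0.0615  0.0011] 0.34 [276. 314.]
pulley_spare [ 0.6115 -0.2176  0.0312] 0.79 [134. 157.]
bracket [ 0.541  -0.0411  0.0453] 0.72 [348. 114.]
```

View pics/w2.png

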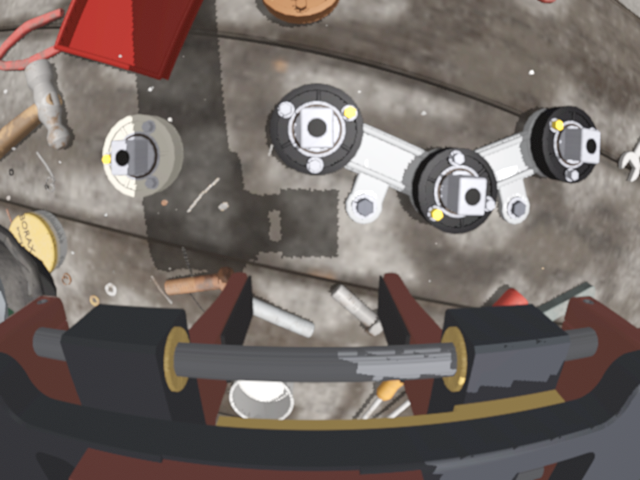

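c's hub hole is at (317,128), square to the image axes within a few degrees. The spare's hole is at (123,158) with its yellow screw at (105,159). I'll take an enlarged crop of both heads to measure their yaw.

Run:
```python
from h import *
im=cv2.imread('pics/w2.png')
a=cv2.resize(im[90:170,270:350],(396,396),interpolation=cv2.INTER_CUBIC)
b=cv2.resize(im[118:198,92:172],(396,396),interpolation=cv2.INTER_CUBIC)
cv2.imwrite('pics/crop2.png',np.hstack([a,b]))
P=env.camera_params('wrist')
print(ray(P,317,128,.07,True),ray(P,123,158,.058,True))
```

```text
[ 0.55860847 -0.06244437  0.07      ] [ 0.61078013 -0.21535688  0.058     ]
```

View pics/crop2.png

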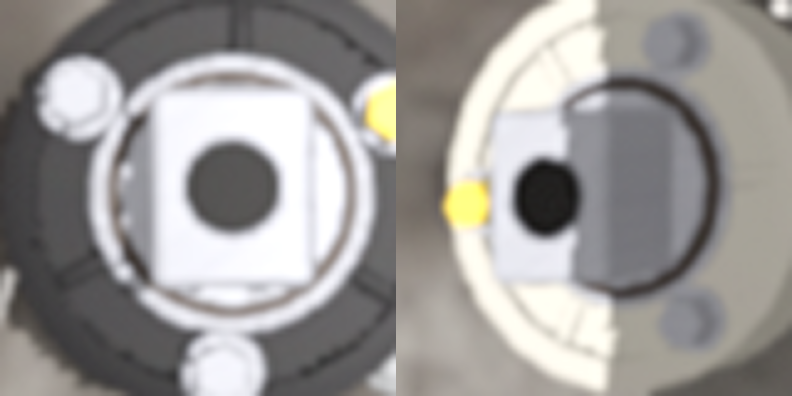

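Both heads stand nearly square to the tool; the left one is c and the right one is the spare. Corner pixels give the yaw.

Run:
```python
from h import *
P=env.camera_params('wrist')
def do(c,z):
    q=np.array([ray(P,u,v,z,True)[:2] for u,v in c]); TL,TR,BR,BL=q
    for n,d in (('L',TL-BL),('R',TR-BR),('T',TR-TL),('B',BR-BL)): print(n,np.hypot(*d).round(4),np.degrees(np.arctan2(d[1],d[0])).round(1))
    print(q.mean(0))
do([(270+x/4.95,90+y/4.95) for x,y in [(157,88),(307,92),(308,282),(157,280)]],.07)
do([(92+(x-396)/4.95,118+y/4.95) for x,y in [(495,112),(610,107),(608,282),(493,277)]],.058)
goto(.5587,-.0624,.1,193);goto(.5587,-.0624,.053,193)
```

```text
L 0.0284 -167.1
R 0.0281 -166.5
T 0.0218 101.5
B 0.0221 102.3
[ 0.55817732 -0.06259999]
L 0.0283 -171.7
R 0.0293 -171.1
T 0.023 100.2
B 0.0232 97.7
[ 0.6101986  -0.21536906]
shift [0.0797 0.0023 0.08  ] turn [-0. -0.  0.] rows>= 2.7088607066768744 0.0008531419281833821
shift [0.0797 0.0023 0.127 ] turn [-0. -0.  0.] rows>= 3.5961364929637383 0.0008531419281833821
```

servo_tool([
  [[0.08, 0.0023, 0.05], [0, 0, 0]],
  [[0.08, 0.0023, 0.08], [0, 0, 0]],
  [[0.08, 0.0023, 0.08], [0, 0, 0]],
  [[0.08, 0.0023, 0.08], [0, 0, 0]],
  [[0.08, 0.0023, 0.1], [0, 0, 0]],
  [[0.08, 0.0023, 0.115], [0, 0, 0]],
  [[0.08, 0.0023, 0.127], [0, 0, 0]],
  [[0.08, 0.0023, 0.127], [0, 0, 0]],
  [[0.08, 0.0023, 0.127], [0, 0, 0]],
  [[0.08, 0.0023, 0.127], [0, 0, 0]],
])

```text
clock: 9.77
tool_pos: [0.5595, -0.0625, 0.0538]
orientation: [-3.141, 0.001, -2.914]
contact_force: [0.8, -0.3, 0.9]
width: 0.0601
grip_force: 0.0
```

servo_tool([
  [[0, 0, 0], [0, 0, 0]],
  [[0, 0, 0], [0, 0, 0]],
  [[0, 0, 0], [0, 0, 0]],
  [[0, 0, 0], [0, 0, 0]],
  [[0, 0, 0], [0, 0, 0]],
  [[0, 0, 0], [0, 0, 0]],
  [[0, 0, 0], [0, 0, 0]],
  [[0, 0, 0], [0, 0, 0]],
], claw=15)

```text
clock: 10.43
tool_pos: [0.5586, -0.0627, 0.0531]
orientation: [-3.141, 0.0, -2.914]
contact_force: [-0.5, -0.8, 1.8]
width: 0.0239
grip_force: 30.0
```

servo_tool([
  [[0, 0, -0.004], [0, 0, 0]],
  [[0, 0, -0.008], [0, 0, 0]],
  [[0, 0, -0.014], [0, 0, 0]],
  [[0, 0, -0.022], [0, 0, 0]],
  [[0, 0, -0.032], [0, 0, 0]],
  [[0, 0, -0.045], [0, 0, 0]],
  [[0, 0, -0.07], [0, 0, 0]],
  [[0, 0, -0.09], [0, 0, 0]],
  [[0, 0, -0.09], [0, 0, 0]],
  [[0, 0, -0.09], [0, 0, 0]],
])

```text
clock: 11.27
tool_pos: [0.5593, -0.0627, 0.1442]
orientation: [-3.141, 0.003, -2.915]
contact_force: [0.2, -0.5, -4.6]
width: 0.0236
grip_force: 30.0
```

Run:
```python
from h import *
np.set_printoptions(precision=4,suppress=True)
P,im=snap('wrist','w3.png'); o=env.observe();print(o['tool_pos'],o['width'],o['contact_force'])
for l in ['stud_c','scrap_tray','pulley_spare','pulley_b']:
    for r in env.spot_point(l,'wrist')[:4]: print(l,w(P,r['location']),round(r['confidence'],2),np.round(pix(P,w(P,r['location']),True)))
goto(.442,-.271,.12,193);goto(.442,-.271,.0,193)
```

```text
[ 0.5582 -0.0628  0.1429] 0.024083964437235452 [-0.4025 -0.1022 -5.0426]
scrap_tray [ 0.4472 -0.2651 -0.0014] 0.97 [122.  58.]
pulley_spare [ 0.6098 -0.2156  0.0323] 0.98 [125. 251.]
pulley_spare [ 0.4265 -0.1068  0.0312] 0.72 [296.  49.]
pulley_b [0.4964 0.1742 0.0423] 0.87 [588. 230.]
pulley_b [ 0.5605 -0.0633  0.1291] 0.77 [312. 284.]
pulley_b [0.578  0.0667 0.0383] 0.69 [462. 292.]
pulley_b [0.4906 0.1422 0.0412] 0.61 [566. 214.]
shift [ 0.1594 -0.177   0.0218] turn [ 0.0004 -0.0011  0.0002] rows>= 5.7359012445129975 0.020614976190222765
shift [ 0.1591 -0.1771  0.1418] turn [ 0.0004 -0.0011  0.0002] rows>= 6.645307398544429 0.020614976190222765
```

View pics/w3.png

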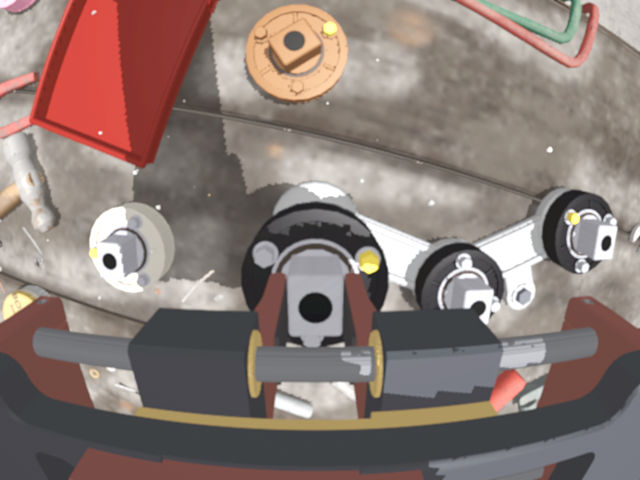

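The pulley is held at (315,280), off the stud. The tray is at (122,58), centre about (0.444, -0.269).

servo_tool([
  [[0.03, -0.03, 0], [0, 0, 0]],
  [[0.06, -0.07, 0], [0, 0, 0]],
  [[0.09, -0.1, 0], [0, 0, 0]],
  [[0.12, -0.135, 0], [0, 0, 0]],
  [[0.145, -0.16, 0], [0, 0, 0]],
  [[0.158, -0.175, 0], [0, 0, 0]],
  [[0.158, -0.175, 0.01], [0, 0, 0]],
  [[0.158, -0.175, 0.03], [0, 0, 0]],
  [[0.158, -0.175, 0.06], [0, 0, 0]],
  [[0.158, -0.175, 0.085], [0, 0, 0]],
  [[0.158, -0.175, 0.0975], [0, 0, 0]],
  [[0.158, -0.175, 0.0975], [0, 0, 0]],
])

```text
clock: 12.52
tool_pos: [0.4433, -0.2675, 0.0429]
orientation: [3.139, -0.002, -2.914]
contact_force: [-0.3, -0.4, -4.3]
width: 0.0238
grip_force: 30.0
```

servo_tool([
  [[0, 0, 0], [0, 0, 0]],
  [[0, 0, 0], [0, 0, 0]],
  [[0, 0, 0], [0, 0, 0]],
])

```text
clock: 12.77
tool_pos: [0.4442, -0.2687, 0.0455]
orientation: [-3.142, 0.0, -2.914]
contact_force: [0.2, 0.2, -4.8]
width: 0.024
grip_force: 30.0
```

servo_tool([
  [[0, 0, 0], [0, 0, 0]],
  [[0, 0, 0], [0, 0, 0]],
  [[0, 0, 0], [0, 0, 0]],
  [[0, 0, -0.03], [0, 0, 0]],
  [[0, 0, -0.07], [0, 0, 0]],
  [[0, 0, -0.1], [0, 0, 0]],
  [[0, 0, -0.1], [0, 0, 0]],
  [[0, 0, -0.1], [0, 0, 0]],
], claw=44)

```text
clock: 13.43
tool_pos: [0.4454, -0.2696, 0.1477]
orientation: [-3.138, 0.004, -2.915]
contact_force: [-0.9, 0.8, -0.0]
width: 0.044
grip_force: 0.0
```

Run:
```python
from h import *
np.set_printoptions(precision=4,suppress=True)
for c in ['wrist','side']:
  P,im=snap(c,c+'4.png')
  for l in ['scrap_tray','pulley_spare','pulley_c']:
    for r in env.spot_point(l,c)[:4]: print(c,l,w(P,r['location']),round(r['confidence'],2))
goto(.6105,-.2154,.12,278.7)
goto(.6105,-.2154,.043,278.7)
goto(.6105,-.2154,.12,98.7)
```

```text
wrist pulley_spare [ 0.4112 -0.5508  0.0306] 0.93
wrist pulley_spare [ 0.6122 -0.2157  0.0316] 0.78
wrist pulley_spare [ 0.3623 -0.4201  0.0267] 0.72
wrist pulley_spare [ 0.428  -0.1079  0.028 ] 0.7
wrist pulley_c [ 0.4456 -0.2704  0.0269] 0.72
side scrap_tray [ 0.4469 -0.2696  0.0009] 0.8
side scrap_tray [ 0.6103 -0.2188  0.0286] 0.3
side pulley_spare [ 0.6139 -0.2156  0.0243] 0.93
side pulley_spare [ 0.424  -0.1098  0.0251] 0.84
side pulley_spare [ 0.3612 -0.4222  0.03  ] 0.78
side pulley_c [0.5763 0.069  0.0361] 0.79
side pulley_c [ 0.4389 -0.2654  0.0315] 0.57
side pulley_c [0.5037 0.174  0.0413] 0.41
shift [-0.1746  0.0141  0.0244] turn [ 0.0009 -0.     -0.7139] rows>= 4.242144268725176 11.965461085289657
shift [-0.1747  0.014   0.1014] turn [ 0.0009 -0.     -0.7139] rows>= 4.85622864147184 11.965461085289657
shift [-0.1746  0.0141  0.0244] turn [-0.     -0.0009  0.7861] rows>= 4.242144268725176 13.174214561316656
```

The old pulley lies in the tray at its centre. Next I square the spare: a squeeze across its x, then a grasp across its flats.

servo_tool([
  [[-0.04, 0.003, 0], [0, 0, 0.05]],
  [[-0.08, 0.007, 0], [0, 0, 0.1]],
  [[-0.12, 0.01, 0], [0, 0, 0.16]],
  [[-0.15, 0.012, 0], [0, 0, 0.22]],
  [[-0.1746, 0.0141, 0.02], [0, 0, 0.28]],
  [[-0.1746, 0.0141, 0.0244], [0, 0, 0.34]],
  [[-0.1746, 0.0141, 0.0244], [0, 0, 0.4]],
  [[-0.1746, 0.0141, 0.0244], [0, 0, 0.46]],
  [[-0.1746, 0.0141, 0.0244], [0, 0, 0.52]],
  [[-0.1746, 0.0141, 0.0244], [0, 0, 0.58]],
  [[-0.1746, 0.0141, 0.0244], [0, 0, 0.64]],
  [[-0.1746, 0.0141, 0.0244], [0, 0, 0.7]],
], claw=60)

```text
clock: 14.83
tool_pos: [0.6107, -0.2155, 0.1204]
orientation: [-3.141, -0.001, 1.903]
contact_force: [0.3, 0.1, -1.2]
width: 0.0602
grip_force: 0.0
```

servo_tool([
  [[0, 0, 0], [0, 0, 0.05]],
  [[0, 0, 0], [0, 0, 0.0861]],
  [[0, 0, 0], [0, 0, 0.0861]],
  [[0, 0, 0], [0, 0, 0.0861]],
])

```text
clock: 15.17
tool_pos: [0.6108, -0.2154, 0.1206]
orientation: [-3.141, -0.0, 1.732]
contact_force: [-1.0, -0.9, -0.6]
width: 0.0599
grip_force: 0.0
```

Run:
```python
from h import *
print(env.observe()['tool_pos'],env.observe()['orientation'])
goto(.6105,-.2154,.043,98.7)
```

```text
[ 0.61077356 -0.2154412   0.12055522] [-3.14073066e+00 -8.96876246e-05  1.73188871e+00]
shift [ 0.0001 -0.0002  0.0776] turn [-0.0004 -0.      0.0044] rows>= 1.8598492240554632 0.07433481861332267
```

servo_tool([
  [[0, 0, 0.03], [0, 0, 0.0044]],
  [[0, 0, 0.05], [0, 0, 0.0044]],
  [[0, 0, 0.065], [0, 0, 0.0044]],
  [[0, 0, 0.0776], [0, 0, 0.0044]],
  [[0, 0, 0.0776], [0, 0, 0.0044]],
  [[0, 0, 0.0776], [0, 0, 0.0044]],
])

```text
clock: 15.67
tool_pos: [0.6106, -0.2157, 0.043]
orientation: [-3.141, -0.001, 1.721]
contact_force: [1.0, -0.2, 0.2]
width: 0.0601
grip_force: 0.0
```

servo_tool([
  [[0, 0, 0], [0, 0, 0]],
  [[0, 0, 0], [0, 0, 0]],
  [[0, 0, 0], [0, 0, 0]],
  [[0, 0, 0], [0, 0, 0]],
  [[0, 0, 0], [0, 0, 0]],
  [[0, 0, 0], [0, 0, 0]],
  [[0, 0, 0], [0, 0, 0]],
  [[0, 0, 0], [0, 0, 0]],
], claw=20)

```text
clock: 16.33
tool_pos: [0.6108, -0.2159, 0.044]
orientation: [-3.142, 0.0, 1.72]
contact_force: [-2.0, -0.5, 5.9]
width: 0.03
grip_force: 29.9
```

servo_tool([
  [[0, 0, 0], [0, 0, 0]],
  [[0, 0, 0], [0, 0, 0]],
  [[0, 0, 0], [0, 0, 0]],
  [[0, 0, 0], [0, 0, 0]],
  [[0, 0, -0.02], [0, 0, 0]],
  [[0, 0, -0.04], [0, 0, 0]],
  [[0, 0, -0.04], [0, 0, 0]],
  [[0, 0, -0.04], [0, 0, 0]],
], claw=60)

```text
clock: 17.0
tool_pos: [0.6119, -0.2159, 0.0844]
orientation: [3.139, 0.001, 1.72]
contact_force: [-0.2, 0.1, -0.8]
width: 0.0601
grip_force: 0.0
```

servo_tool([
  [[0, 0, 0], [0, 0, -0.06]],
  [[0, 0, 0], [0, 0, -0.12]],
  [[0, 0, 0], [0, 0, -0.18]],
  [[0, 0, 0], [0, 0, -0.24]],
  [[0, 0, 0], [0, 0, -0.3]],
  [[0, 0, 0], [0, 0, -0.36]],
  [[0, 0, 0], [0, 0, -0.42]],
  [[0, 0, 0], [0, 0, -0.48]],
  [[0, 0, 0], [0, 0, -0.54]],
  [[0, 0, 0], [0, 0, -0.6]],
  [[0, 0, 0], [0, 0, -0.66]],
  [[0, 0, 0], [0, 0, -0.72]],
])

```text
clock: 18.0
tool_pos: [0.6102, -0.2153, 0.082]
orientation: [3.141, -0.002, -3.057]
contact_force: [-0.4, -0.6, 0.0]
width: 0.0598
grip_force: 0.0
```

servo_tool([
  [[0, 0, 0], [0, 0, -0.03]],
  [[0, 0, 0], [0, 0, -0.03]],
  [[0, 0, 0], [0, 0, -0.03]],
  [[0, 0, 0], [0, 0, -0.03]],
])

```text
clock: 18.33
tool_pos: [0.6105, -0.2155, 0.0828]
orientation: [3.141, -0.001, -3.003]
contact_force: [0.8, 0.4, 0.2]
width: 0.06
grip_force: 0.0
```

Run:
```python
from h import *
print(env.observe()['tool_pos'],env.observe()['orientation'])
goto(.6105,-.2154,.042,188.7)
```

```text
[ 0.61054515 -0.21553835  0.08275642] [ 3.14098760e+00 -8.35603491e-04 -3.00255918e+00]
shift [-0.      0.0001  0.0408] turn [ 0.0003 -0.0004 -0.0061] rows>= 0.9773783338661038 0.10284351877855756
```

servo_tool([
  [[0, 0, 0.015], [0, 0, -0.005]],
  [[0, 0, 0.03], [0, 0, -0.005]],
  [[0, 0, 0.0405], [0, 0, -0.005]],
  [[0, 0, 0.0405], [0, 0, -0.005]],
  [[0, 0, 0.0405], [0, 0, -0.005]],
])

```text
clock: 18.75
tool_pos: [0.6105, -0.2154, 0.0423]
orientation: [3.141, -0.001, -2.99]
contact_force: [1.1, -0.6, 0.9]
width: 0.06
grip_force: 0.0
```

servo_tool([
  [[0, 0, 0], [0, 0, 0]],
  [[0, 0, 0], [0, 0, 0]],
  [[0, 0, 0], [0, 0, 0]],
  [[0, 0, 0], [0, 0, 0]],
  [[0, 0, 0], [0, 0, 0]],
  [[0, 0, 0], [0, 0, 0]],
  [[0, 0, 0], [0, 0, 0]],
  [[0, 0, 0], [0, 0, 0]],
], claw=15)

```text
clock: 19.42
tool_pos: [0.6112, -0.2161, 0.0433]
orientation: [-3.141, 0.001, -2.99]
contact_force: [0.3, -1.3, 2.4]
width: 0.0236
grip_force: 29.9
```

servo_tool([
  [[0, 0, -0.01], [0, 0, 0]],
  [[0, 0, -0.03], [0, 0, 0]],
  [[0, 0, -0.06], [0, 0, 0]],
  [[0, 0, -0.09], [0, 0, 0]],
  [[0, 0, -0.11], [0, 0, 0]],
  [[0, 0, -0.11], [0, 0, 0]],
  [[0, 0, -0.11], [0, 0, 0]],
  [[0, 0, -0.11], [0, 0, 0]],
])

```text
clock: 20.08
tool_pos: [0.6094, -0.2154, 0.1511]
orientation: [3.14, -0.003, -2.99]
contact_force: [-0.3, 1.4, -4.7]
width: 0.0239
grip_force: 29.9
```

Run:
```python
from h import *
np.set_printoptions(precision=4,suppress=True)
P,im=snap('wrist','w5.png'); o=env.observe();print(o['tool_pos'],o['orientation'],o['width'])
for l in ['stud_c']:
  for r in env.spot_point(l,'wrist')[:4]: print(l,w(P,r['location']),round(r['confidence'],2),np.round(pix(P,w(P,r['location']),True)))
u,v=map(int,pix(P,[.5584,-.0625,.03],True)); print(u,v)
c=im[max(v-60,0):v+60,u-60:u+60,::-1]; cv2.imwrite('pics/crop5.png',cv2.resize(c,None,fx=5,fy=5,interpolation=cv2.INTER_CUBIC))
```

```text
[ 0.6092 -0.2153  0.1506] [ 3.1398 -0.0038 -2.9899] 0.02361232786424527
stud_c [ 0.5571 -0.0599  0.0083] 0.58 [494. 196.]
502 201
```

View pics/crop5.png

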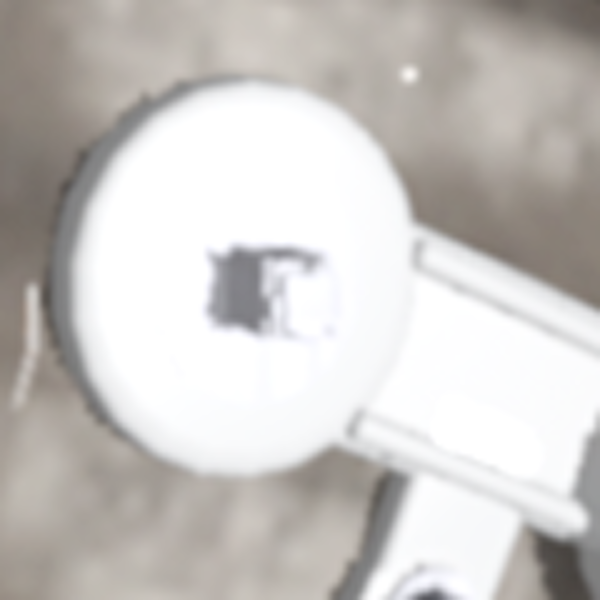

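The stud tip shows at crop (308,298), its boss centre at (242,278).

Run:
```python
from h import *
P=env.camera_params('wrist')
print(ray(P,503.6,200.6,.032,True),ray(P,490.4,196.6,.012,True))
print(pix(P,[.5584,-.0625,.032],True),pix(P,[.5584,-.0625,.012],True))
print(env.observe()['tool_pos'])
goto(.5584,-.0627,.12,193)
```

```text
[ 0.5572055  -0.06312971  0.032     ] [ 0.55748458 -0.06597962  0.012     ]
(np.float64(503.90828026637087), np.float64(202.12330276034257)) (np.float64(493.4739571854835), np.float64(198.32779655494306))
[ 0.6092575  -0.21533076  0.15051558]
shift [0.0271 0.1585 0.0309] turn [ 0.0009 -0.0018 -0.0359] rows>= 3.926841949913733 0.6027812444912033
```

servo_tool([
  [[0.005, 0.035, 0], [0, 0, -0.01]],
  [[0.012, 0.07, 0], [0, 0, -0.02]],
  [[0.02, 0.11, 0], [0, 0, -0.03]],
  [[0.025, 0.145, 0.01], [0, 0, -0.0359]],
  [[0.0274, 0.1585, 0.03], [0, 0, -0.0359]],
  [[0.0274, 0.1585, 0.045], [0, 0, -0.0359]],
  [[0.0274, 0.1585, 0.055], [0, 0, -0.0359]],
  [[0.0274, 0.1585, 0.06], [0, 0, -0.0359]],
  [[0.0274, 0.1585, 0.06], [0, 0, -0.0359]],
  [[0.0274, 0.1585, 0.06], [0, 0, -0.0359]],
  [[0.0274, 0.1585, 0.06], [0, 0, -0.0359]],
])

```text
clock: 21.1
tool_pos: [0.5606, -0.0639, 0.0935]
orientation: [-3.141, 0.001, -2.916]
contact_force: [0.0, -1.0, -4.7]
width: 0.0237
grip_force: 29.9
```

Run:
```python
from h import *
o=env.observe();print(o['tool_pos'],o['orientation'],o['contact_force'])
goto(.5582,-.0627,.076,193)
```

```text
[ 0.56062203 -0.06393011  0.09347295] [-3.14124114e+00  1.03991771e-03 -2.91628375e+00] [ 0.03663235 -1.04114147 -4.71633071]
shift [0.0021 0.0017 0.0175] turn [-0.0002  0.0005 -0.0008] rows>= 0.4240493171932579 0.01542226324854258
```

servo_tool([
  [[0.0021, 0.0017, 0.008], [0, 0, 0]],
  [[0.0021, 0.0017, 0.012], [0, 0, 0]],
  [[0.0021, 0.0017, 0.012], [0, 0, 0]],
  [[0.0021, 0.0017, 0.012], [0, 0, 0]],
])

```text
clock: 21.43
tool_pos: [0.5571, -0.062, 0.0807]
orientation: [3.141, -0.001, -2.915]
contact_force: [0.1, 0.2, -5.2]
width: 0.0238
grip_force: 29.9
```

Run:
```python
from h import *
o=env.observe();print(o['tool_pos'],o['orientation'],o['contact_force'])
goto(.5582,-.0627,.076,193)
```

```text
[ 0.55714528 -0.06199735  0.08067008] [ 3.14138903e+00 -6.58606675e-04 -2.91488571e+00] [ 0.07246146  0.20465317 -5.18562387]
shift [-0.0009 -0.0009  0.0047] turn [ 0.0001 -0.0003 -0.0001] rows>= 0.11604294601295816 0.005713563663424815
```

servo_tool([
  [[0, 0, 0], [0, 0, 0]],
  [[0, 0, 0], [0, 0, 0]],
  [[0, 0, 0], [0, 0, 0]],
])

```text
clock: 21.68
tool_pos: [0.5577, -0.0619, 0.0812]
orientation: [-3.141, 0.0, -2.915]
contact_force: [0.0, 0.3, -5.3]
width: 0.0239
grip_force: 29.9
```

Run:
```python
from h import *
o=env.observe();print(o['tool_pos'],o['orientation'],o['contact_force'])
goto(.5582,-.0627,.076,193)
```

```text
[ 0.55770872 -0.06193931  0.08117335] [-3.14145927e+00  4.49962778e-04 -2.91476978e+00] [ 0.03240421  0.26405852 -5.27407771]
shift [-0.0003 -0.0009  0.0052] turn [-0.0001  0.0002 -0.    ] rows>= 0.1259473148237826 0.0037970718438141674
```

Settled; a small correction, then a slow lowering while watching the force.

servo_tool([
  [[-0.0003, -0.0008, 0.002], [0, 0, 0]],
  [[-0.0003, -0.0008, 0.005], [0, 0, 0]],
  [[-0.0003, -0.0008, 0.008], [0, 0, 0]],
  [[-0.0003, -0.0008, 0.01], [0, 0, 0]],
  [[-0.0003, -0.0008, 0.01], [0, 0, 0]],
])

```text
clock: 22.1
tool_pos: [0.5578, -0.0626, 0.0704]
orientation: [3.141, -0.0, -2.915]
contact_force: [1.1, 0.5, -4.6]
width: 0.0238
grip_force: 29.9
```

servo_tool([
  [[0, 0, 0.002], [0, 0, 0]],
  [[0, 0, 0.004], [0, 0, 0]],
  [[0, 0, 0.005], [0, 0, 0]],
  [[0, 0, 0.005], [0, 0, 0]],
])

```text
clock: 22.43
tool_pos: [0.5579, -0.0626, 0.0657]
orientation: [3.141, -0.0, -2.915]
contact_force: [0.8, 1.1, -4.4]
width: 0.0242
grip_force: 29.9
```

servo_tool([
  [[0, 0, 0.002], [0, 0, 0]],
  [[0, 0, 0.004], [0, 0, 0]],
  [[0, 0, 0.006], [0, 0, 0]],
  [[0, 0, 0.008], [0, 0, 0]],
  [[0, 0, 0.0095], [0, 0, 0]],
  [[0, 0, 0.0095], [0, 0, 0]],
  [[0, 0, 0.0095], [0, 0, 0]],
])

```text
clock: 23.02
tool_pos: [0.5579, -0.0626, 0.0564]
orientation: [3.141, -0.0, -2.915]
contact_force: [0.6, 0.3, -5.1]
width: 0.0239
grip_force: 29.9
```

Still carrying its full weight with no resistance and about 1 mm above home. Releasing.

servo_tool([
  [[0, 0, 0], [0, 0, 0]],
  [[0, 0, 0], [0, 0, 0]],
  [[0, 0, 0], [0, 0, 0]],
  [[0, 0, 0], [0, 0, 0]],
  [[0, 0, -0.02], [0, 0, 0]],
  [[0, 0, -0.06], [0, 0, 0]],
  [[-0.04, 0, -0.1], [0, 0, 0]],
  [[-0.08, 0, -0.125], [0, 0, 0]],
  [[-0.08, 0, -0.125], [0, 0, 0]],
  [[-0.08, 0, -0.125], [0, 0, 0]],
  [[-0.08, 0, -0.125], [0, 0, 0]],
  [[-0.08, 0, -0.125], [0, 0, 0]],
], claw=50)

```text
clock: 24.02
tool_pos: [0.6341, -0.0452, 0.1801]
orientation: [3.141, -0.003, -2.915]
contact_force: [-0.1, 0.2, -0.6]
width: 0.0499
grip_force: 0.0
```

Run:
```python
from h import *
np.set_printoptions(precision=4,suppress=True)
P,im=snap('wrist','w6.png'); print(env.observe()['tool_pos'],env.observe()['contact_force'])
for l in ['pulley_spare','pulley_c']:
  for r in env.spot_point(l,'wrist')[:5]: print(l,w(P,r['location']),round(r['confidence'],2))
P,im=snap('side')
for l in ['pulley_spare','pulley_c']:
  for r in env.spot_point(l,'side')[:5]: print('side',l,w(P,r['location']),round(r['confidence'],2))
```

```text
[ 0.6338 -0.0454  0.1799] [-0.1024  0.9441  0.1371]
pulley_spare [ 0.5606 -0.0652  0.0456] 0.87
pulley_spare [0.7129 0.0152 0.0006] 0.19
pulley_c [0.4989 0.1765 0.041 ] 0.93
pulley_c [0.5792 0.0668 0.0418] 0.72
side pulley_spare [ 0.5612 -0.0622  0.0382] 0.89
side pulley_spare [ 0.4239 -0.1077  0.0298] 0.88
side pulley_spare [ 0.3599 -0.4226  0.0281] 0.71
side pulley_spare [ 0.4166 -0.5552  0.031 ] 0.56
side pulley_c [0.5752 0.069  0.0336] 0.9
side pulley_c [ 0.4402 -0.2703  0.0319] 0.85
side pulley_c [0.501  0.1738 0.0406] 0.76
```

View pics/w6.png

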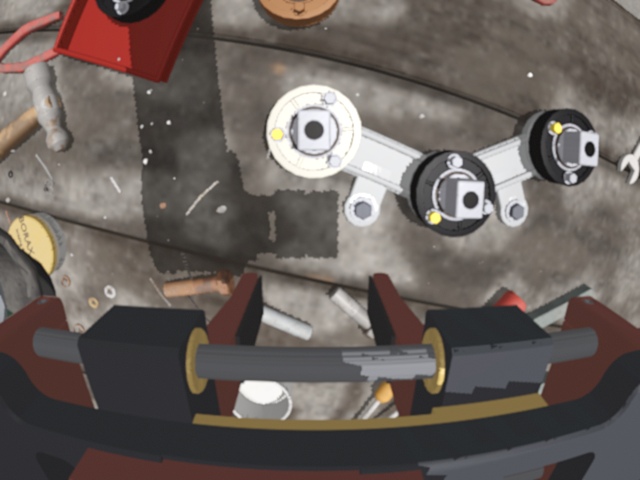

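The spare sits on the end stud at (314,130) with its rim the same apparent size as c's was, and the old pulley is in the tray at (125,5). I'll check it is home by touching the head top, expected at z = 0.070.

servo_tool([
  [[0.04, 0, 0.03], [0, 0, 0]],
  [[0.078, 0, 0.07], [0, 0, 0]],
  [[0.078, 0, 0.09], [0, 0, 0]],
  [[0.078, 0, 0.095], [0, 0, 0]],
  [[0.078, 0, 0.1], [0, 0, 0]],
  [[0.078, 0, 0.104], [0, 0, 0]],
  [[0.078, 0, 0.106], [0, 0, 0]],
  [[0.078, 0, 0.1075], [0, 0, 0]],
  [[0.078, 0, 0.1075], [0, 0, 0]],
  [[0.078, 0, 0.1075], [0, 0, 0]],
], claw=0)

```text
clock: 25.15
tool_pos: [0.5609, -0.0619, 0.0747]
orientation: [-3.141, 0.002, -2.915]
contact_force: [-0.3, 0.2, -0.7]
width: 0.0005
grip_force: 0.0
```

servo_tool([
  [[0, 0, 0.001], [0, 0, 0]],
  [[0, 0, 0.0015], [0, 0, 0]],
  [[0, 0, 0.0015], [0, 0, 0]],
])

```text
clock: 25.4
tool_pos: [0.56, -0.0622, 0.0725]
orientation: [-3.142, 0.0, -2.915]
contact_force: [-0.5, -0.1, -1.4]
width: 0.0006
grip_force: 0.0
```

servo_tool([
  [[0, 0, 0.0007], [0, 0, 0]],
  [[0, 0, 0.001], [0, 0, 0]],
  [[0, 0, 0.001], [0, 0, 0]],
])

```text
clock: 25.65
tool_pos: [0.5598, -0.0623, 0.0714]
orientation: [3.142, -0.0, -2.915]
contact_force: [-0.8, 0.6, 0.3]
width: 0.0007
grip_force: 0.0
```

The tip reaches 0.0714 without contact, so the spare is within about 1.5 mm of home. Retreat and hand in.

servo_tool([
  [[0, 0, -0.04], [0, 0, 0]],
  [[0, 0, -0.08], [0, 0, 0]],
  [[0, 0, -0.12], [0, 0, 0]],
  [[0, 0, -0.13], [0, 0, 0]],
  [[0, 0, -0.13], [0, 0, 0]],
  [[0, 0, -0.13], [0, 0, 0]],
  [[0, 0, -0.13], [0, 0, 0]],
])

```text
clock: 26.23
tool_pos: [0.5587, -0.0624, 0.1998]
orientation: [3.141, -0.003, -2.915]
contact_force: [0.1, -0.4, 0.0]
width: 0.0002
grip_force: 0.0
```

```bash
python3 -c "
from bench import env
print(env.observe()['tool_pos']); print(env.hand_in())"
```

```text
[ 0.55871499 -0.06236914  0.19976737]
the job is handed in; nothing more can be done
None
```

I handed in the job at 26 s, with no verdict returned: a and b turned freely by hand, so I took c as the binding one by elimination (not turned itself), put it in the red tray, and fitted the grey spare on its stud within about 1.5 mm of home.

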